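# Index the spray turntable and load the dust box

## Robot

A 6-joint arm with a two-finger parallel gripper is mounted at the origin on the work surface. World frame = base frame: x ahead of the robot, y to its left, z up, the work surface at z = 0. Lengths are in mm, angles in rad, forces in N, time in s.
With the tool pointing down it reaches from about 300 to 1000 mm from the base axis. Payload 5.1 kg.
Tool frame: the origin (TCP) lies at the very end of the fingers, on their centre line; the grasp point (between the pads) lies 19 mm behind it; z points along the fingers, y is the line along which they close (so a half turn about z gives the same grasp; the last joint's range is limited). The gripper opens to 95 mm and grips with 3 to 60 N. Pads are 20 mm wide; open, the fingers measure 119 mm over their backs; the gripper's body (75 mm by 180 mm) begins 59 mm behind the grasp point.
Start: joints at [-1.39, 0.124, 1.65, -0, 1.367, -0.083], TCP at [169.456, -627.51, 214.656] pointing down, gripper open.
Joint ranges: [-2.61, 2.61], [-1.02, 2.33], [0.03, 2.71], [-1.35, 4.49], [0.32, 2.68], [-2.91, 2.91]. Speed limits (rad/s): [2.57, 2.57, 3.14, 3.14, 3.14, 3.14].

## Interface

Orientations are given as a rotation vector (axis times angle).
In Python, from station import state, read_camera, r gives the robot as it stands.
- The arm moves only by the tool drive_tool, never from a script. Its argument "increments" is a list of rows, each a list of 3 entries, a list of its own where there are three numbers: the opening, from -1 (shut) to 1 (fully open), then the shift along the world's x, y, z in m, then the turn about the world's z in rad. In form: [[claw, [x, y, z], yaw], ...]. A call has 1 to 10 rows; each row shifts and turns the commanded pose from where the row before left it; what a row does not reach is not made up. A row lasts 1/10 s, in which the tool goes at most 50 mm and 8.59 degrees, less where a joint would pass 70% of its speed; a pose out of reach is approached as far as the arm can. A call with a gripper value outside its range is refused whole. The fingers move at their own pace and stop on an object; "newtons" is the grip in N (left out, the last holds). Time passes only in rows, so rows that do not move let the fingers close. It gives the time, the measured TCP pose, the force, the opening and the grip force at its end, in the units of the state.
- state(): the state, without advancing time (a new reading comes with each control period).
- read_camera(name): name is "scene" or "top" or "wrist"; returns a dict with "pixels" (384x512x3 uint8, red, green, blue), "z_map" (384x512 float32, mm along the optical axis (not along the pixel's ray), 0 where there is no reading), "vfov" (degrees; the focal length in pixels is half the picture's height over the tangent of half this angle, whatever the lens; pixels are square), "cx", "cy" (the principal point, pixels), "pose" (4x4, takes a point from camera to world coordinates); the wrist camera has in their place "T_tool_cam" (4x4, takes a point from camera to tool coordinates, whose origin is the TCP and whose axes are the flange's). Camera axes: x right, y up, looking along -z (the intrinsics and any distortion apply to the point x, -y, -z); pixel columns grow to the right and rows downward; lengths in mm; the calibration is good to about 2 mm. A picture is of the moment at which its call begins: read the wrist's pose just before it.
- r.job_done(): hands the job in; it is judged then, once.
The state is a dict: "t": time; "joint_pos": joint angles; "qd": joint speeds; "effort": joint torques, N m; "position": TCP position; "tool_rot": TCP orientation; "ft_force": force on the tool from outside, world axes, zero at the start; "torque": the same for the moment, N m; "grip_width": opening from 0.0 (shut) to 1.0 (fully open); "grasp_force": force on a finger pad.
Only numpy, scipy, OpenCV 4.12 (cv2) and the standard library are available. Lean on these libraries where they do the work, as an engineer would, in place of code of your own. Each camera call takes 0.05 s, during which the arm holds its last target. There are 200 camera calls.

## Task

Turn the turntable by its upright knob until its tray rails line up with the rails of the dust box and the table clicks into its detent. Then slide the tray of freshly coated plates fully home into the box, so that the tray itself pushes through the sprung dust flap and the flap swings shut behind the plates. Do not touch the plates or work the flap by hand, and leave the other things on the table where they are.

Things in the scene. Friction and masses are not known exactly. Their poses are not given: they have to be found in the camera images.
- station: Plywood board 340 x 500 mm, 12 mm thick, fixed to the work table, that carries everything below; frame: origin under the turntable's axis at work-surface height, z up, +y is the direction in which the tray must slide into the dust box. The board spans x -190..150 and y -160..340 mm.
- axis (a point): Centre of the turntable's upper face (40 mm above the work surface), on its vertical axis. The turntable is an aluminium disc, radius 132 mm, with two steel rails 6 mm high on it, and the tray on those.
- knob (a point): Middle of the turntable's grip knob: an upright black round post, 18 mm diameter, 48 mm tall, standing on the disc 105 mm from the axis, at right angles to the tray (its top is 20 mm above this point, the disc 28 mm below it). When the table is in the detent the knob lies on the station's +x side of the axis.
- turntable (a joint): Angle, rad, growing counter-clockwise seen from above; 0 is the detent, rails in line with the dust box. Starts 0.85 to 1.7 clockwise of it (negative), can overrun to +0.6. A sprung roller drops between two rim pins: about 5 N at the knob to pass the first pin (met at -0.11), 3 N to leave; it centres the table within 0.04 rad. Elsewhere the table stays as left (1 N at the knob turns it).
- grip (a point): Middle of the tray's grip: an upright black block 20 mm wide (across the slide), 14 mm thick (along it), 47 mm tall (22 mm of it above this point), at the tail of the tray, 125 mm behind the turntable's axis when the tray is back. It stays outside the box: when the tray is home it stands 50 mm before the box's mouth.
- tray (a joint): Travel of the tray along its rails away from its grip, m: 0 back on the turntable, 0.22 the stop, fully home in the box. Rubs with about 1.5 N and stays where left; the flap raises this to about 6 N at most. The tray is 64 mm wide with a wire cage (top 94 mm above the work surface) around the plates, then a narrow 115 mm tail to the grip. It meets the box's door posts if the table is more than about 3 degrees out.
- plates_mid (a point): Middle of the three freshly coated sage-green plates that stand on edge inside the wire cage of the tray (each 66 mm long, 32 mm high, 3 mm thick); they travel with the tray.
- plates: The three coated plates themselves, fixed in the tray; origin at the turntable's axis, at work-surface height, when the tray is back. Not to be touched by the robot.
- mouth (a point): Centre of the dust box's mouth, in the front plane of its door posts, 145 mm from the turntable's axis; opening 84 mm wide. The box is fixed, 116 mm wide, its clear roof 122 mm above the work surface, and reaches 191 mm back from here.
- flap_mid (a point): Middle of the grey flap, 76 mm wide and 48 mm high, hinged along its top edge 108 mm above the work surface, 12 mm behind the mouth; its lower edge hangs 60 mm above the work surface and clears the tray's tail. It stays up on the cage until the tray is more than about 0.20 m out.
- flap (a joint): Angle of the flap, rad: 0 hanging shut (held by a light spring), growing as its lower edge swings into the box (up to 1.6).
- leaf: The flap itself; origin on its hinge line, z up when shut. Not to be worked by the robot's own fingers or arm.
- tape: Roll of masking tape, 64 mm across and 24 mm high, lying on the board beside the dust box. Bystander.
- jar: Amber jar, 44 mm across and 60 mm high, on the board at the other side of the dust box. Bystander.
- tin: Paint tin, 84 mm across and 100 mm high, beyond the board. Bystander.
- brush: Brush lying beyond the board, origin near its middle. Bystander.
- cup: White mixing cup, 80 mm across and 90 mm high, to the left. Bystander.
- can2: Bare metal can, 66 mm across and 130 mm high, to the left. Bystander.
- scraper: Scraper lying to the left. Bystander.
- gun: Yellow spray gun standing on its white cup, about 205 mm high, to the right. Bystander.

How it is judged:
By the outcome, as a careful person would: the job done as asked, in the order asked, and still so for the second after the job is handed in, with the robot touching nothing.
It also fails if it takes over 51 s, if anything falls off the work surface, if the arm or the gripper's body presses on something with over 40 N, if the wrist force passes 120 N, or if a joint passes its speed limit or range.

## Working session

There is one attempt and no reset: what is moved stays moved. The work goes in short steps, Python scripts to look and compute and a tool call to move; the robot and the scene stay as the last step left them, time stands still between calls to the robot, and variables do not carry over. Pictures are saved under pics/ and viewed, at most 10 in all, crops included, and the job is handed in when it is done.

Besides the shell and the picture viewer there is one more tool, called after "Call:" by a JSON object that holds its "op" and its "data", one argument or row to a line. drive_tool: Moves the arm, as the interface text tells. Its arguments: {"type":"object","properties":{"increments":{"type":"array"},"newtons":{"type":"number"}},"required":["increments"]}

```bash
mkdir -p pics
cat > h.py <<'E'
import numpy as np, cv2
from station import state, read_camera, r
def K(c):
    f=c["pixels"].shape[0]/2/np.tan(np.radians(c["vfov"])/2); return f,c["cx"],c["cy"]
def points(c,pose=None):
    f,cx,cy=K(c); z=c["z_map"]; v,u=np.indices(z.shape)
    P=np.stack([(u-cx)/f*z,-(v-cy)/f*z,-z],-1)
    T=np.array(c["pose"] if pose is None else pose); return P@T[:3,:3].T+T[:3,3]
def proj(c,X):
    T=np.linalg.inv(np.array(c["pose"])); p=T[:3,:3]@np.array(X)+T[:3,3]; f,cx,cy=K(c)
    return cx+f*p[0]/-p[2], cy-f*p[1]/-p[2]
E
python3 - <<'E'
from h import *
for n in("top","scene"):
    c=read_camera(n); cv2.imwrite(f"pics/{n}0.png",cv2.cvtColor(c["pixels"],cv2.COLOR_RGB2BGR)); np.savez(f"{n}0.npz",**c)
    print(n,{k:v for k,v in c.items() if k not in("pixels","z_map")})
s=state();print(s)
E
```

```text
top {'vfov': 52.724448080614124, 'cx': 260.46146000806306, 'cy': 190.08553229527718, 'pose': array([[-6.32276313e-03,  9.93436074e-01, -1.14213790e-01,
         4.26302944e+02],
       [-9.99867110e-01, -4.56441557e-03,  1.56501927e-02,
         3.03024511e+00],
       [ 1.50261468e-02,  1.14297564e-01,  9.93332916e-01,
         1.25457359e+03],
       [ 0.00000000e+00,  0.00000000e+00,  0.00000000e+00,
         1.00000000e+00]])}
scene {'vfov': 57.703469460618564, 'cx': 255.54382987848757, 'cy': 188.18447943038382, 'pose': array([[ 4.55047239e-01, -7.13431351e-01,  5.32867449e-01,
         1.18220171e+03],
       [ 8.90281265e-01,  3.76733570e-01, -2.55873185e-01,
        -3.19320961e+02],
       [-1.82011046e-02,  5.90836293e-01,  8.06586136e-01,
         1.04212334e+03],
       [ 0.00000000e+00,  0.00000000e+00,  0.00000000e+00,
         1.00000000e+00]])}
{'t': 0.1, 'joint_pos': array([-1.38962274e+00,  1.24408199e-01,  1.65150737e+00,  8.02277186e-06,
        1.36752100e+00, -8.26344611e-02]), 'qd': array([-1.98194692e-03, -1.58733416e-05, -1.04111823e-03, -1.59668390e-03,
       -1.10003572e-03, -6.10730107e-04]), 'effort': array([ 1.50898936e-04, -4.18881118e+01, -3.61097395e+01,  7.77558424e-02,
        4.61809407e-02, -6.04654110e-05]), 'position': array([ 169.34186106, -626.95845285,  213.54826472]), 'tool_rot': array([-3.11247675e+00, -4.12943323e-01,  1.30245876e-04]), 'ft_force': array([0.00332733, 0.30825396, 0.1913768 ]), 'torque': array([ 0.04400782,  0.00759226, -0.01737284]), 'grasp_force': 0.0, 'grip_width': 0.9987783422128026}
```

View pics/top0.png

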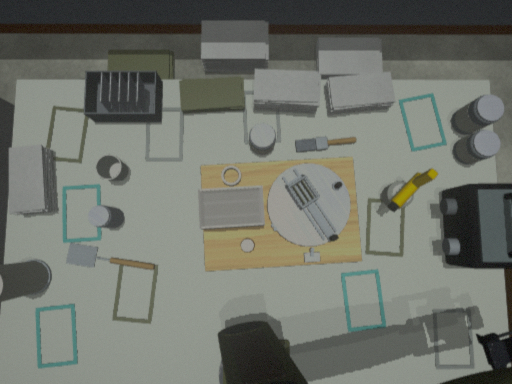

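View pics/scene0.png

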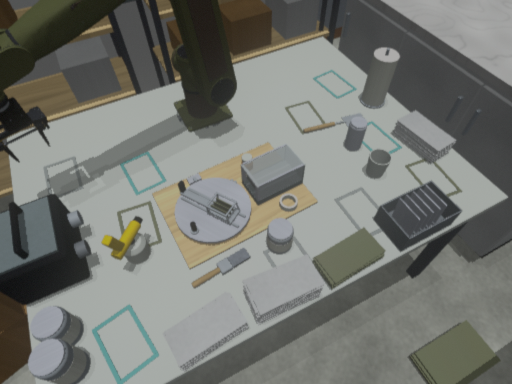

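The top view shows the turntable at about (309,204), the knob at (338,185), the grip at (333,237) and the dust box at (231,208). The spray gun stands at (400,195), to the -y side. Next I'll measure these.

```bash
cat > m.py <<'E'
from h import *
c=dict(np.load("top0.npz")); P=points(c); im=c["pixels"]; hsv=cv2.cvtColor(im,cv2.COLOR_RGB2HSV)
# board: wood colour
m=((hsv[...,0]>10)&(hsv[...,0]<28)&(hsv[...,1]>70)&(hsv[...,2]>110)&(P[...,2]<25)).astype(np.uint8)
roi=np.zeros_like(m); roi[145:285,190:372]=1; m=cv2.morphologyEx(m*roi,cv2.MORPH_OPEN,np.ones((3,3)))
def ray(u,v,h):
    f,cx,cy=K(c);T=c["pose"];d=T[:3,:3]@np.array([(u-cx)/f,-(v-cy)/f,-1]);o=T[:3,3];return o+d*(h-o[2])/d[2]
v,u=np.nonzero(m); w=np.array([ray(a,b,12)[:2] for a,b in zip(u,v)],np.float32)
rc=cv2.minAreaRect(w); print("board",rc)
# disc
d=((abs(P[...,2]-40)<7)&(hsv[...,1]<60)).astype(np.uint8)*roi; d[:,:264]=0
d=cv2.morphologyEx(d,cv2.MORPH_OPEN,np.ones((3,3)))
cs,_=cv2.findContours(d,cv2.RETR_EXTERNAL,cv2.CHAIN_APPROX_NONE); k=max(cs,key=cv2.contourArea)
hull=cv2.convexHull(k)[:,0]; q=np.array([ray(a,b,40)[:2] for a,b in hull],np.float32); print("disc",cv2.minEnclosingCircle(q), cv2.fitEllipse(q))
# black
b=((im.max(2)<60)).astype(np.uint8)*roi
n,l,st,ce=cv2.connectedComponentsWithStats(b)
for i in range(1,n):
    if st[i,4]>12:
        Q=P[l==i]; print("black",st[i],ce[i].round(1),np.median(Q,0).round(),Q[:,2].max().round(),"top-ray",ray(*ce[i],80).round(1))
E
python3 m.py
python3 - <<'E'
import cv2
a=cv2.imread('pics/top0.png')[140:285,190:450];cv2.imwrite('pics/crop1.png',cv2.resize(a,None,fx=3,fy=3,interpolation=cv2.INTER_CUBIC))
E
```

```text
board ((496.37396240234375, -78.626220703125), (335.6578674316406, 495.8989562988281), 3.1364519596099854)
disc ((519.5173950195312, -164.9593505859375), 133.4010467529297) ((520.12353515625, -166.6824188232422), (261.0323181152344, 263.3840026855469), 32.411659240722656)
black [335 183   6   5  23] [337.6 184.9] [ 575. -251.   85.] 91.0 top-ray [ 576.2 -252.1   80. ]
black [330 235   7   5  23] [332.9 237.3] [ 418. -230.   98.] 104.0 top-ray [ 416.9 -233.1   80. ]
```

View pics/crop1.png

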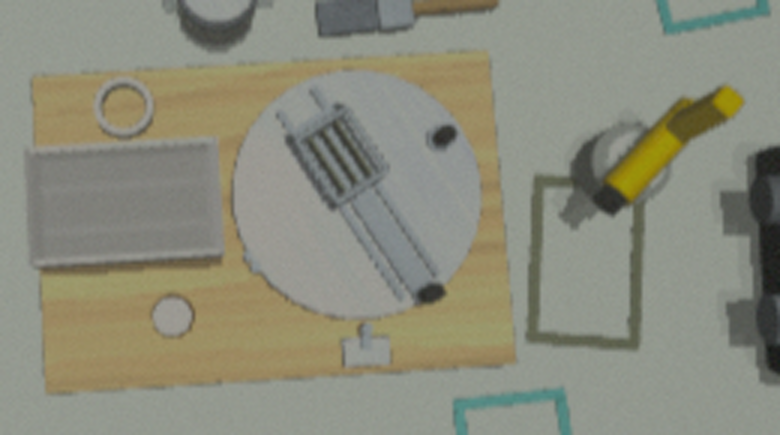

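The crop agrees with the numbers:
- **Axis:** about (520.5, -167), with the station yawed about +3.1°.
- **Knob:** about (576, -252), so the table is at about -1.05 rad.
- **Grip:** about (417, -233).

The radii match the given 105 and 125 mm. I'm moving above the knob with the pads closing along its tangent.

Call:
{"op": "drive_tool", "data": {
  "increments": [
    [0.0,[0.02,0.019,0.006],-0.063],
    [0.0,[0.02,0.019,0.006],-0.063],
    [0.0,[0.02,0.019,0.006],-0.063],
    [0.0,[0.02,0.019,0.006],-0.063],
    [0.0,[0.02,0.019,0.006],-0.063],
    [0.0,[0.02,0.019,0.006],-0.063],
    [0.0,[0.02,0.019,0.006],-0.063],
    [0.0,[0.02,0.019,0.006],-0.063],
    [0.0,[0.02,0.019,0.006],-0.063],
    [0.0,[0.02,0.019,0.006],-0.063]
  ],
  "newtons": 15
}}

```text
t: 1.1
position: [370.0, -436.4, 274.3]
tool_rot: [-3.088, 0.576, 0.001]
ft_force: [0.1, -0.8, -0.1]
grip_width: 0.5
grasp_force: 0.0
```

Call:
{"op": "drive_tool", "data": {
  "increments": [
    [0.0,[0.02,0.019,0],-0.063],
    [0.0,[0.02,0.019,0],-0.063],
    [0.0,[0.02,0.019,0],-0.063],
    [0.0,[0.02,0.019,0],-0.063],
    [0.0,[0.02,0.019,0],-0.063],
    [0.0,[0.02,0.019,0],-0.063],
    [0.0,[0.02,0.019,0],-0.063],
    [0.0,[0.02,0.019,0],-0.063],
    [0.0,[0.02,0.019,0],-0.063],
    [0.0,[0,0,0],0]
  ]
}}

```text
t: 2.1
position: [550.8, -264.3, 273.8]
tool_rot: [-2.807, 1.409, 0.002]
ft_force: [-0.4, -0.6, 0.1]
grip_width: 0.499
grasp_force: 0.0
```

```bash
cat > w.py <<'E'
from h import *
import sys
from scipy.spatial.transform import Rotation as R
s=state(); c=read_camera("wrist"); T=np.eye(4); T[:3,:3]=R.from_rotvec(s["tool_rot"]).as_matrix(); T[:3,3]=s["position"]
c["pose"]=T@np.array(c["T_tool_cam"]); P=points(c)
im=c["pixels"]; cv2.imwrite(sys.argv[1],cv2.cvtColor(im,cv2.COLOR_RGB2BGR))
b=((im.max(2)<60)&(P[...,2]>70)&(P[...,2]<110)&(c["z_map"]>0)).astype(np.uint8)
n,l,st,ce=cv2.connectedComponentsWithStats(b)
for i in range(1,n):
    if st[i,4]>60:
        Q=P[l==i]; zt=np.percentile(Q[:,2],90); t=Q[Q[:,2]>zt-5]; print(st[i],"top z",zt.round(1),"top mean",t.mean(0).round(1),"mid",((t.min(0)+t.max(0))/2).round(1))
print(s["t"],s["position"].round(1))
E
python3 w.py pics/w1.png
```

```text
[218 152  17  19 242] top z 89.9 top mean [ 580.  -258.9   88.7] mid [ 580.1 -258.7   88.3]
[323 246  17  23 174] top z 101.3 top mean [ 420.2 -244.2  100.5] mid [ 420.  -243.8   99.8]
2.1 [ 550.8 -264.3  273.8]
```

View pics/w1.png

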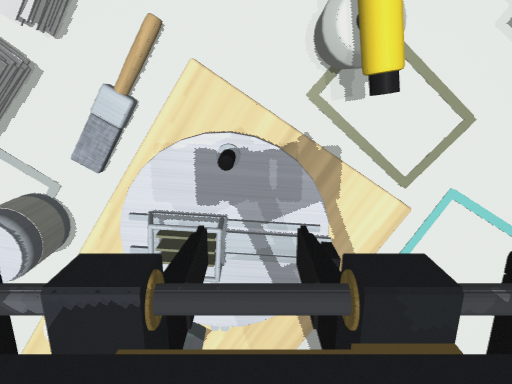

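The wrist view shows the knob at (227,158), which is about (580,-258). Averaged with the top view and the 105 mm radius, that puts it at about (578,-255.5). I'm going down over it now.

Call:
{"op": "drive_tool", "data": {
  "increments": [
    [0.0,[0.009,0.003,0],-0.022],
    [0.0,[0.009,0.003,0],-0.022],
    [0.0,[0.009,0.003,0],-0.022],
    [0.0,[0,0,-0.028],0],
    [0.0,[0,0,-0.028],0],
    [0.0,[0,0,-0.028],0],
    [0.0,[0,0,-0.028],0],
    [0.0,[0,0,-0.028],0],
    [0.0,[0,0,-0.025],0],
    [0.0,[0,0,0],0]
  ]
}}

```text
t: 3.15
position: [572.7, -256.8, 104.6]
tool_rot: [2.757, -1.506, -0.015]
ft_force: [-0.1, 0.2, -1.0]
grip_width: 0.503
grasp_force: 0.0
```

```bash
python3 w.py pics/w2.png
```

```text
[227 204  30  37 871] top z 89.6 top mean [ 580.7 -259.2   88.6] mid [ 580.5 -258.7   87.7]
3.15 [ 572.7 -256.8  104.6]
```

View pics/w2.png

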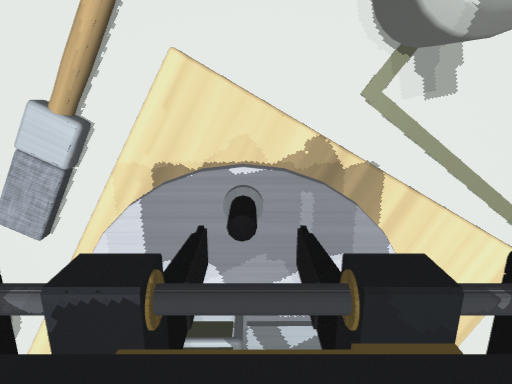

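The knob sits slightly left of the midline between the fingertips at (241,215), with its top at 88 mm as expected. I'm moving about 7 mm in x, going down and closing.

Call:
{"op": "drive_tool", "data": {
  "increments": [
    [0.0,[0.007,-0.001,0],0],
    [0.0,[0,0,-0.016],0],
    [0.0,[0,0,-0.016],0],
    [0.0,[0,0,-0.014],0],
    [0.0,[0,0,0],0],
    [-0.8,[0,0,0],0],
    [-0.8,[0,0,0],0],
    [-0.8,[0,0,0],0],
    [-0.8,[0,0,0],0],
    [-0.8,[0,0,0],0]
  ],
  "newtons": 12
}}

```text
t: 4.2
position: [583.8, -258.9, 64.4]
tool_rot: [2.757, -1.505, 0.002]
ft_force: [0.5, -0.5, 1.1]
grip_width: 0.188
grasp_force: 12.0
```

The grip closed at 18 mm, so it has the knob. I'm turning along the arc with the yaw following, first half.

Call:
{"op": "drive_tool", "data": {
  "increments": [
    [-0.8,[0.0045,0.0033,0],0.051],
    [-0.8,[0.0043,0.0035,0],0.051],
    [-0.8,[0.0041,0.0037,0],0.051],
    [-0.8,[0.0039,0.0039,0],0.051],
    [-0.8,[0.0037,0.0041,0],0.051],
    [-0.8,[0.0035,0.0043,0],0.051],
    [-0.8,[0.0033,0.0045,0],0.051],
    [-0.8,[0.0031,0.0046,0],0.051],
    [-0.8,[0.0028,0.0048,0],0.051],
    [-0.8,[0.0026,0.0049,0],0.051]
  ]
}}

```text
t: 5.2
position: [620.3, -217.5, 64.4]
tool_rot: [3.048, -0.758, 0.005]
ft_force: [1.2, -1.6, -0.2]
grip_width: 0.19
grasp_force: 12.0
```

Call:
{"op": "drive_tool", "data": {
  "increments": [
    [-0.8,[0.0023,0.005,0],0.051],
    [-0.8,[0.0021,0.0052,0],0.051],
    [-0.8,[0.0018,0.0053,0],0.051],
    [-0.8,[0.0015,0.0053,0],0.051],
    [-0.8,[0.0012,0.0054,0],0.051],
    [-0.8,[0.001,0.0055,0],0.051],
    [-0.8,[0.0007,0.0055,0],0.051],
    [-0.8,[0,0,0],0]
  ]
}}

```text
t: 6.0
position: [631.5, -179.5, 64.4]
tool_rot: [3.134, -0.207, 0.007]
ft_force: [5.7, -0.8, -0.9]
grip_width: 0.188
grasp_force: 12.0
```

Call:
{"op": "drive_tool", "data": {
  "increments": [
    [-0.8,[0.0003,0.004,0],0.037],
    [-0.8,[0.0002,0.004,0],0.037],
    [-0.8,[0,0.004,0],0.037],
    [-0.8,[-0.0001,0.004,0],0.037],
    [-0.8,[0,0,0],0]
  ]
}}

```text
t: 6.5
position: [631.8, -165.1, 64.5]
tool_rot: [3.139, 0.024, 0.007]
ft_force: [5.5, -4.1, -2.2]
grip_width: 0.184
grasp_force: 12.0
```

Call:
{"op": "drive_tool", "data": {
  "increments": [
    [-0.8,[0,0.002,0],0],
    [-0.8,[0,0,0],0],
    [-0.8,[0,0,0],0]
  ]
}}

```text
t: 6.8
position: [631.5, -162.5, 64.4]
tool_rot: [3.14, 0.024, 0.005]
ft_force: [4.6, -2.4, -1.5]
grip_width: 0.182
grasp_force: 12.0
```

```bash
cat > a.py <<'E'
import sys
from h import *
c=read_camera("top"); np.savez("topn.npz",**c); cv2.imwrite(sys.argv[1],cv2.cvtColor(c["pixels"],cv2.COLOR_RGB2BGR))
E
cat > ang.py <<'E'
from h import *
# tray rails/tail direction: edges in scene cam too hard -> use grip black blob
c=dict(np.load("topn.npz"));P=points(c);im=c["pixels"]
b=((im.max(2)<60)&(P[...,2]>75)&(P[...,2]<112)&(P[...,0]>380)&(P[...,0]<650)&(P[...,1]<0)&(P[...,1]>-330)).astype(np.uint8)
n,l,st,ce=cv2.connectedComponentsWithStats(b)
f,cx,cy=K(c);T=c["pose"]
for i in range(1,n):
    if st[i,4]>8:
        d=T[:3,:3]@np.array([(ce[i][0]-cx)/f,-(ce[i][1]-cy)/f,-1]);o=T[:3,3]
        print(st[i],ce[i].round(1),(o+d*(90-o[2])/d[2]).round(1),P[l==i][:,2].max())
E
python3 a.py pics/t2.png; python3 ang.py; python3 -c "
import cv2
a=cv2.imread('pics/t2.png')[140:285,190:390];cv2.imwrite('pics/crop2.png',cv2.resize(a,None,fx=4,fy=4,interpolation=cv2.INTER_CUBIC))"
```

```text
[349 198   6   6  26] [351.1 200.6] [ 527.  -289.6   90. ] 101.22637421880563
```

View pics/crop2.png

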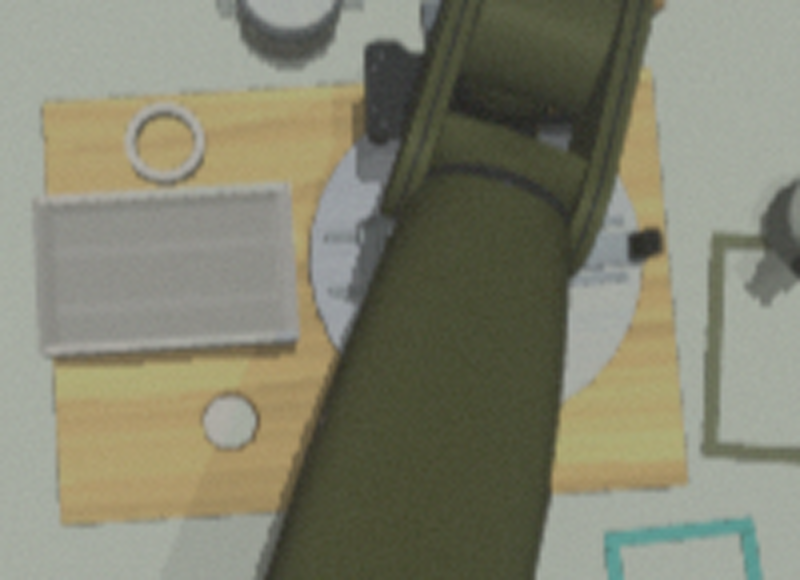

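The crop shows the rails and tail parallel to the board and box, with the grip at (645,243). That is about (527,-290), against (527,-292) expected in the detent. I'm releasing and moving over the grip.

Call:
{"op": "drive_tool", "data": {
  "increments": [
    [0.0,[0,0,0],0],
    [0.0,[0,0,0],0],
    [0.0,[0,0,0],0],
    [0.0,[0,0,0.02],0],
    [0.0,[0,0,0.03],0],
    [0.0,[0,0,0.03],0],
    [0.0,[0,0,0.03],0],
    [0.0,[0,0,0.03],0],
    [0.0,[-0.02,-0.025,0],0],
    [0.0,[-0.02,-0.025,0],0]
  ]
}}

```text
t: 7.85
position: [590.4, -211.8, 205.3]
tool_rot: [3.141, 0.028, 0.003]
ft_force: [-0.2, 0.1, -0.9]
grip_width: 0.498
grasp_force: 0.0
```

Call:
{"op": "drive_tool", "data": {
  "increments": [
    [0.0,[-0.02,-0.027,0],0],
    [0.0,[-0.02,-0.027,0],0],
    [0.0,[-0.02,-0.027,0],0],
    [0.0,[0,0,-0.02],0],
    [0.0,[0,0,-0.02],0],
    [0.0,[0,0,0],0],
    [0.0,[0,0,0],0]
  ]
}}

```text
t: 8.55
position: [529.9, -292.4, 163.3]
tool_rot: [-3.141, -0.025, 0.002]
ft_force: [0.1, 0.4, 0.2]
grip_width: 0.497
grasp_force: 0.0
```

```bash
python3 w.py pics/w3.png; python3 a.py pics/t3.png; python3 ang.py
```

```text
[ 49  48  37  29 812] top z 89.5 top mean [ 627.7 -165.8   88.5] mid [ 627.6 -165.    87.7]
[448 164  27  23 259] top z 99.0 top mean [ 558.3 -441.    97.3] mid [ 557.  -443.4   98.2]
[243 185  20  37 655] top z 101.7 top mean [ 531.  -294.5  100.9] mid [ 530.5 -294.7  100.1]
8.55 [ 529.9 -292.4  163.3]
```

View pics/w3.png

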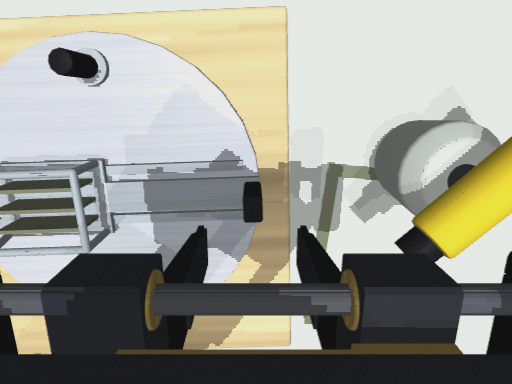

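The wrist view shows the grip at (252,202), midway between the fingers. The knob-to-grip vector is (96.8,129), at the angle expected for the detent. I'm going down and closing along the slide.

Call:
{"op": "drive_tool", "data": {
  "increments": [
    [0.0,[0,-0.002,-0.02],0],
    [0.0,[0,0,-0.02],0],
    [0.0,[0,0,-0.02],0],
    [0.0,[0,0,-0.02],0],
    [0.0,[0,0,-0.016],0],
    [0.0,[0,0,0],0],
    [-0.85,[0,0,0],0],
    [-0.85,[0,0,0],0],
    [-0.85,[0,0,0],0],
    [-0.85,[0,0,0],0]
  ],
  "newtons": 12
}}

```text
t: 9.65
position: [530.8, -295.1, 68.7]
tool_rot: [3.141, 0.025, 0.002]
ft_force: [1.7, -0.1, -0.2]
grip_width: 0.222
grasp_force: 0.0
```

Call:
{"op": "drive_tool", "data": {
  "increments": [
    [-0.85,[0,0,0],0],
    [-0.85,[0,0,0],0]
  ]
}}

```text
t: 9.85
position: [530.6, -292.9, 68.5]
tool_rot: [-3.138, -0.025, -0.001]
ft_force: [-0.8, 7.2, 4.8]
grip_width: 0.152
grasp_force: 12.0
```

Call:
{"op": "drive_tool", "data": {
  "increments": [
    [-0.85,[-0.0004,0.008,0],0],
    [-0.85,[-0.0004,0.008,0],0],
    [-0.85,[-0.0005,0.008,0],0],
    [-0.85,[-0.0004,0.008,0],0],
    [-0.85,[-0.0004,0.008,0],0],
    [-0.85,[-0.0005,0.008,0],0],
    [-0.85,[-0.0004,0.008,0],0],
    [-0.85,[-0.0004,0.008,0],0],
    [-0.85,[-0.0005,0.008,0],0],
    [-0.85,[-0.0004,0.008,0],0]
  ]
}}

```text
t: 10.85
position: [526.5, -214.6, 68.5]
tool_rot: [3.14, 0.025, 0.002]
ft_force: [-0.2, -3.5, 5.2]
grip_width: 0.152
grasp_force: 12.0
```

Smooth so far, and the side force is near zero.

Call:
{"op": "drive_tool", "data": {
  "increments": [
    [-0.85,[-0.0004,0.008,0],0],
    [-0.85,[-0.0004,0.008,0],0],
    [-0.85,[-0.0005,0.008,0],0],
    [-0.85,[-0.0004,0.008,0],0],
    [-0.85,[-0.0004,0.008,0],0],
    [-0.85,[-0.0005,0.008,0],0],
    [-0.85,[-0.0004,0.008,0],0],
    [-0.85,[-0.0004,0.008,0],0],
    [-0.85,[-0.0005,0.008,0],0],
    [-0.85,[-0.0004,0.008,0],0]
  ]
}}

```text
t: 11.85
position: [522.2, -134.5, 68.4]
tool_rot: [3.14, 0.025, 0.002]
ft_force: [0.1, -3.4, 5.8]
grip_width: 0.152
grasp_force: 12.0
```

Call:
{"op": "drive_tool", "data": {
  "increments": [
    [-0.85,[-0.0004,0.008,0],0],
    [-0.85,[-0.0004,0.008,0],0],
    [-0.85,[-0.0005,0.008,0],0],
    [-0.85,[-0.0004,0.008,0],0],
    [-0.85,[-0.0004,0.008,0],0],
    [-0.85,[-0.0005,0.008,0],0],
    [-0.85,[0,0,0],0]
  ]
}}

```text
t: 12.55
position: [519.5, -85.1, 68.4]
tool_rot: [-3.14, -0.026, -0.002]
ft_force: [0.4, 0.8, 7.1]
grip_width: 0.151
grasp_force: 12.0
```

Call:
{"op": "drive_tool", "data": {
  "increments": [
    [-0.85,[-0.0002,0.004,0],0],
    [-0.85,[-0.0002,0.004,0],0],
    [-0.85,[-0.0001,0.002,0],0],
    [-0.85,[-0.0001,0.002,0],0],
    [-0.85,[0,0,0],0]
  ]
}}

```text
t: 13.05
position: [519.0, -73.9, 68.4]
tool_rot: [-3.141, -0.025, -0.002]
ft_force: [1.3, -0.7, 6.4]
grip_width: 0.152
grasp_force: 12.0
```

Call:
{"op": "drive_tool", "data": {
  "increments": [
    [-0.85,[-0.0001,0.001,0],0],
    [-0.85,[0,0.001,0],0],
    [-0.85,[0,0,0],0]
  ]
}}

```text
t: 13.35
position: [518.9, -73.1, 68.4]
tool_rot: [3.139, 0.026, 0.003]
ft_force: [1.8, -4.5, 5.5]
grip_width: 0.149
grasp_force: 12.0
```

Call:
{"op": "drive_tool", "data": {
  "increments": [
    [-0.85,[0,0.001,0],0],
    [-0.85,[0,0.001,0],0],
    [-0.85,[0,0,0],0],
    [-0.85,[0,0,0],0]
  ]
}}

```text
t: 13.75
position: [518.9, -73.1, 68.4]
tool_rot: [3.136, 0.026, 0.003]
ft_force: [-0.2, -12.1, 4.2]
grip_width: 0.151
grasp_force: 12.0
```

The tray is at its stop: force is up to 12 N with no motion, and travel is about 220 mm. I'm relaxing, releasing, lifting clear and checking.

Call:
{"op": "drive_tool", "data": {
  "increments": [
    [-0.85,[0,-0.0025,0],0],
    [-0.85,[0,0,0],0],
    [-0.4,[0,0,0],0],
    [-0.4,[0,0,0],0],
    [-0.4,[0,0,0],0],
    [-0.4,[0,0,0.02],0],
    [-0.4,[0,0,0.03],0],
    [-0.4,[0,0,0.03],0],
    [-0.4,[0,0,0.03],0],
    [-0.4,[0,0,0.03],0]
  ]
}}

```text
t: 14.75
position: [517.7, -72.7, 208.0]
tool_rot: [-3.141, -0.025, 0.002]
ft_force: [0.4, -0.3, 0.4]
grip_width: 0.3
grasp_force: 0.0
```

Call:
{"op": "drive_tool", "data": {
  "increments": [
    [-0.4,[-0.02,-0.02,0.02],0],
    [-0.4,[-0.02,-0.02,0.02],0],
    [-0.4,[-0.02,-0.02,0.02],0],
    [-0.4,[-0.02,-0.02,0],0],
    [-0.4,[-0.02,-0.02,0],0],
    [-0.4,[-0.02,-0.02,0],0],
    [-0.4,[-0.02,-0.02,0],0],
    [-0.4,[-0.02,-0.02,0],0],
    [-0.4,[0,0,0],0],
    [-0.4,[0,0,0],0]
  ]
}}

```text
t: 15.75
position: [358.1, -233.0, 267.1]
tool_rot: [-3.14, -0.023, 0.0]
ft_force: [-0.0, 0.5, 0.9]
grip_width: 0.301
grasp_force: 0.0
```

```bash
python3 a.py pics/t4.png; python3 ang.py
python3 - <<'E'
from h import *
c=read_camera("scene"); a=cv2.cvtColor(c["pixels"],cv2.COLOR_RGB2BGR)[140:250,140:330]; b=cv2.imread('pics/t4.png')[140:285,190:390]
a=cv2.resize(a,(518,300),interpolation=cv2.INTER_CUBIC); b=cv2.resize(b,(414,300),interpolation=cv2.INTER_CUBIC)
o=np.zeros((600,520,3),np.uint8);o[:300,:518]=a;o[300:,:414]=b;cv2.imwrite("pics/end.png",o);print(state()["position"],state()["ft_force"])
E
```

```text
[ 358.70216682 -232.56582678  267.29559157] [-0.24675819  0.2732649   0.42257512]
```

View pics/end.png

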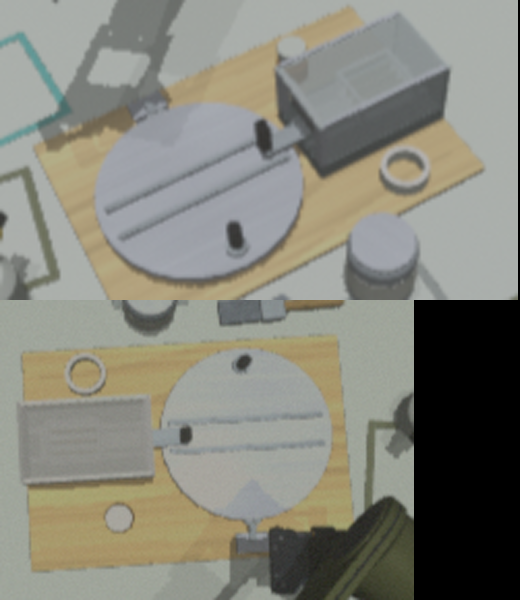

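The end views show the rails aligned with the box, the grip about 50 mm before the mouth (bottom view (186,435), mouth at about 152) and the bystanders in place. One depth check on the grip and flap before handing in.

Run:
```python
from h import *
ax=np.array([521.,-168]); th=np.radians(3.1); Rm=np.array([[np.cos(th),np.sin(th)],[-np.sin(th),np.cos(th)]])
for n in("scene","top"):
    c=read_camera(n);P=points(c);S=P.copy();S[...,:2]=(P[...,:2]-ax)@Rm.T
    x,y,z=S[...,0],S[...,1],S[...,2]; im=c["pixels"]
    g=(im.max(2)<80)&(abs(x)<25)&(y>40)&(y<140)&(z>65); print(n,"grip",g.sum(),np.median(S[g],0).round(1))
    for lo in(62,72,82,92):
        f=(abs(x)<34)&(y>138)&(y<300)&(z>lo)&(z<lo+10); print(" flap z",lo,f.sum(),np.percentile(y[f],[10,50,90]).round(0) if f.any() else "")
```

```text
scene grip 41 [10.3 89.7 91. ]
 flap z 62 13 [153. 154. 155.]
 flap z 72 9 [154. 154. 155.]
 flap z 82 0 
 flap z 92 0 
top grip 31 [-1.5 97.7 97.3]
 flap z 62 0 
 flap z 72 0 
 flap z 82 0 
 flap z 92 0
```

The flap surface hangs vertical at y≈154 mm, against 157 mm expected, so it is shut. The grip is at y≈95 mm, so the tray is home. Handing in.

```bash
python3 -c "
from station import r
print(r.job_done())"
```

```text
the job is handed in; nothing more can be done
None
```

The job is handed in at about 16 s of the 51 s limit (verdict not shown): table in its detent, tray pushed to its stop in the box, flap measured hanging shut behind the plates, and the other things look undisturbed.

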